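# Fold the trivets and put them away in their case

## Task

Two wooden folding trivets, one long and one short, were left open on the worktop. Fold each one shut on the worktop before lifting it, and put it away, still fully shut, in the low wooden case, lying flat on the floor of the bay made for its length (either end first). Leave everything else on the worktop standing where it is.

Things in the scene. Friction and masses are not known exactly. Their poses are not given: they have to be found in the camera images.
- long_trivet_mid (a point): long folding trivet, loose: two wooden bars, 24 mm wide, 38 high, turning on one upright pin at their common round end. Shut, they lie side by side: 190 x 50 x 38 mm. The point, fixed to the first bar, is the middle of the shut trivet, 19 mm above its underside; x points from the pin along the first bar to its free end, z up. The first bar fills y = -25 to -1 mm.
- long_trivet_pin (a point): the pin axis of the long trivet, 19 mm above its underside; same axes as long_trivet_mid, which lies 70 mm from it along x. Both bars end 165 mm from the pin. The round pin end has radius 25 mm and stands 2 mm higher than the bars.
- long_trivet_swing (a joint): opening of the long trivet: 0 = shut (stop), up to 1.75 rad. At angle a the second bar points a rad counter-clockwise, seen from above, from the first; shut it fills y = 1 to 25 mm of the mid frame. Slight friction (0.012 N m) keeps its angle; no spring.
- short_trivet_mid (a point): short folding trivet, loose: two wooden bars, 24 mm wide, 38 high, turning on one upright pin at their common round end. Shut, they lie side by side: 145 x 50 x 38 mm. The point, fixed to the first bar, is the middle of the shut trivet, 19 mm above its underside; x points from the pin along the first bar to its free end, z up. The first bar fills y = -25 to -1 mm.
- short_trivet_pin (a point): the pin axis of the short trivet, 19 mm above its underside; same axes as short_trivet_mid, which lies 47.5 mm from it along x. Both bars end 120 mm from the pin. The round pin end has radius 25 mm and stands 2 mm higher than the bars.
- short_trivet_swing (a joint): opening of the short trivet: 0 = shut (stop), up to 1.75 rad. At angle a the second bar points a rad counter-clockwise, seen from above, from the first; shut it fills y = 1 to 25 mm of the mid frame. Slight friction (0.012 N m) keeps its angle; no spring.
- long_bay (a point): centre of the floor of the long bay (inside 202 x 60 mm) of the case, a fixed low open wooden tray, 214 x 154 mm outside. x along the bay, y across it away from the short bay, z up. Floor 6 mm, walls and rib 20 mm above the worktop; outer walls 6 mm thick, rib between the bays 22 mm. The case's centre is 41 mm from here along -y.
- short_bay (a point): centre of the floor of the short bay (inside 157 x 60 mm) of the same case; same axes and heights. It lies 82 mm from long_bay along -y and 22.5 mm along -x; the rest of that side of the case (+x end) is solid wood up to the wall's top.
- tin_mid (a point): bystander, loose: low round food tin, 75 x 75 x 58 mm; the point is its centre, half-way up
- garlic_mid (a point): bystander, loose: garlic bulb, 48 x 50 x 51 mm; the point is its centre, half-way up
- spice_jar_mid (a point): bystander, loose: slim round spice jar, black cap, 41 x 41 x 105 mm; the point is its centre, half-way up
- mug_mid (a point): bystander, loose: dark blue-grey mug with a handle, 81 x 110 x 94 mm; the point is its centre, half-way up
- kitchen_timer_mid (a point): bystander, loose: round kitchen timer, 66 x 66 x 56 mm; the point is its centre, half-way up
- shaker_mid (a point): bystander, loose: round salt shaker, grey top (farther off stand unlisted fixed things: a 19 mm high chopping board at the left, a mill, an onion and jars at the right and back), 44 x 44 x 90 mm; the point is its centre, half-way up
Mind the look-alikes: they are no part of the job. Leave any white look-alike of the part that bears short_trivet_mid alone.

How it is judged:
By the outcome, as a careful person would: the job done as asked, in the order asked, and still so for the second after the job is handed in, with the robot touching nothing.
It also fails if it takes over 66 s, if anything falls off the work surface, if the arm or the gripper's body presses on something with over 40 N, if the wrist force passes 120 N, or if a joint passes its speed limit or range.

## Robot

A 6-joint arm with a two-finger parallel gripper is mounted at the origin on a cart in front of the work surface, level with it; the furniture and walls round the work are solid. World frame = base frame: x ahead of the robot, y to its left, z up, the work surface at z = 0. Lengths are in m, angles in rad, forces in N, time in s.
With the tool pointing down it reaches from about 0.375 to 0.975 m from the base axis. Payload 3.8 kg.
Tool frame: the origin (TCP) lies where the fingers leave the gripper's body, on its centre line; the fingertips stand 73 mm ahead of it and the grasp point (between the pads) lies 54 mm ahead of it; z points along the fingers, y is the line along which they close (so a half turn about z gives the same grasp; the last joint's range is limited). The gripper opens to 85 mm and grips with 20 to 120 N. Pads are 22 mm wide; open, the fingers measure 114 mm over their backs; the gripper's body (76 mm by 85 mm) begins 54 mm behind the grasp point. The pads swing forward as they close: fully open they stand 13 mm farther back than shut.
Start: joints at [1.262, 0.264, 1.604, -0, 1.274, -0.037], TCP at [0.181, 0.65, 0.304] pointing down, gripper open.
Joint ranges: [-2.63, 2.63], [-0.94, 2.18], [0.31, 2.57], [-1.31, 4.45], [0, 2.66], [-2.55, 2.55]. Speed limits (rad/s): [2.57, 2.57, 3.14, 3.14, 3.14, 3.14].

## Interface

Orientations are given as a rotation vector (axis times angle).
In Python, from workcell import read_state, viewer, bot gives the robot as it stands.
- The arm moves only by the tool jog_arm, never from a script. Its argument "increments" is a list that holds one entry, the list of rows, each a list of 7 numbers: the shift along the tool's x, y, z in units of 30 mm (1.0 is 30 mm), then the turn, a rotation vector about the tool's x, y, z in units of 6 degrees (1.0 is 6 degrees), then the opening, from -1 (shut) to 1 (fully open). A call has exactly 5 rows; each row shifts and turns the commanded pose from where the row before left it, along the tool's axes as they then stand; what a row does not reach is not made up. A row lasts 1/12 s, in which the tool goes at most 41.7 mm and 7.16 degrees, less where a joint would pass 70% of its speed; a pose out of reach is approached as far as the arm can. A call is refused whole if a number of a shift passes 1 or a number of a turn 1, either way. A call with a gripper value outside its range is refused whole. The fingers move at their own pace and stop on an object; "force" is the grip in N (left out, the last holds). Time passes only in rows, so rows that do not move let the fingers close, or fill a call up. It gives the time, the measured TCP pose, the force, the opening and the grip force at its end, in the units of the state.
- read_state(): the state, without advancing time (a new reading comes with each control period).
- viewer.read_camera(name): name is "side" or "top" or "wrist"; returns (picture, depth): 420x560x3 uint8, blue, green, red; 420x560 float32, m along the optical axis (not along the pixel's ray), 0 where there is no reading.
- viewer.camera_params(name): a dict with "fx", "fy", "cx", "cy" (pixels), "k1" (the pictures are not rectified: a ray, as slopes to the right and down, at radius r is drawn at 1 + k1 r^2 times it, then the intrinsics apply), "R" (3x3) and "t" (3): a world point X has camera coordinates R X + t; the wrist camera has in their place "hand_eye" (4x4, takes a point from camera to tool coordinates, whose origin is the TCP and whose axes are the flange's). Camera axes: x right, y down, z forward; pixel columns grow to the right and rows downward; lengths in m; the calibration is good to about 2 mm. A picture is of the moment at which its call begins: read the wrist's pose just before it. camera_params takes no time and is no camera call.
- bot.finish_job(): hands the job in; it is judged then, once.
The state is a dict: "time": time; "q": joint angles; "joint_vel": joint speeds; "joint_torque": joint torques, N m; "tool_pos": TCP position; "tcp_rot": TCP orientation; "wrist_force": force on the tool from outside, world axes, zero at the start; "torque": the same for the moment, N m; "width": opening from 0.0 (shut) to 1.0 (fully open); "grip_force": force on a finger pad.
Only numpy, scipy, OpenCV 4.12 (cv2) and the standard library are available. Lean on these libraries where they do the work, as an engineer would, in place of code of your own. Each camera call takes 0.05 s, during which the arm holds its last target. There are 200 camera calls.

## Working session

There is one attempt and no reset: what is moved stays moved. The work goes in short steps, Python scripts to look and compute and a tool call to move; the robot and the scene stay as the last step left them, time stands still between calls to the robot, and variables do not carry over. Pictures are saved under pics/ and viewed, at most 10 in all, crops included, and the job is handed in when it is done.

Besides the shell and the picture viewer there is one more tool, called after "Emit:" in YAML: its name, and indented under it one key for each argument. jog_arm: Moves the arm, as the interface text tells. Its arguments: {"type":"object","properties":{"increments":{"type":"array","items":{"type":"array","items":{"type":"array","items":{"type":"number"}}}},"force":{"type":"number"}},"required":["increments"]}

```bash
ls; mkdir -p pics; python3 - <<'E'
from workcell import read_state, viewer, bot
import cv2,numpy as np
for n in("top","side"):
    im,d=viewer.read_camera(n); cv2.imwrite(f"pics/{n}0.png",im); np.savez(f"{n}0.npz",im=im,d=d)
    print(n,viewer.camera_params(n))
print(viewer.camera_params("wrist")); print(read_state())
E
```

```text
pics
top {'fx': 488.13679646514277, 'fy': 488.13679646514277, 'cx': 286.33965062117517, 'cy': 212.5072325546502, 'k1': 0.017493654620185622, 'R': array([[ 0.00958309, -0.99994713,  0.00372828],
       [-0.9889046 , -0.01002987, -0.14821302],
       [ 0.14824258, -0.00226658, -0.98894843]]), 't': array([-0.04431669,  0.60207224,  1.32817666])}
side {'fx': 528.3632538245614, 'fy': 528.3632538245614, 'cx': 275.3765570783701, 'cy': 201.90785810073223, 'k1': -0.03031950791295979, 'R': array([[ 0.63602419, -0.7716536 , -0.00489363],
       [-0.45253813, -0.36784627, -0.81234129],
       [ 0.62504597,  0.51888327, -0.5831618 ]]), 't': array([-0.40303748,  0.32512797,  1.41527552])}
{'fx': 353.42483621191565, 'fy': 353.42483621191565, 'cx': 280.7465910963342, 'cy': 208.77914217973768, 'k1': -0.033261915698211575, 'hand_eye': array([[-3.34426489e-04, -9.58055515e-01, -2.86582482e-01,
         7.14780050e-02],
       [ 9.99999820e-01, -1.77748947e-04, -5.72725410e-04,
        -5.62649815e-04],
       [ 4.97763003e-04, -2.86582622e-01,  9.58055402e-01,
        -6.95064713e-02],
       [ 0.00000000e+00,  0.00000000e+00,  0.00000000e+00,
         1.00000000e+00]])}
{'time': 0.1, 'q': array([ 1.26207081e+00,  2.64710851e-01,  1.60527649e+00,  5.83475762e-06,
        1.27369577e+00, -3.68843065e-02]), 'joint_vel': array([-0.00062178, -0.002221  , -0.00198353,  0.00029123, -0.00193899,
        0.00171182]), 'joint_torque': array([ 9.49440546e-04, -5.16713226e+01, -3.68586302e+01,  5.25809617e-05,
        6.53111390e-03,  1.21113368e-05]), 'tool_pos': array([0.18107121, 0.64971354, 0.30264301]), 'tcp_rot': array([-0.4256466 , -3.11225418,  0.0032329 ]), 'wrist_force': array([ 0.14151982, -0.28025377, -0.0074125 ]), 'torque': array([0.03016785, 0.02849515, 0.0186072 ]), 'grip_force': 0.0, 'width': 1.0027712475995556}
```

View pics/top0.png

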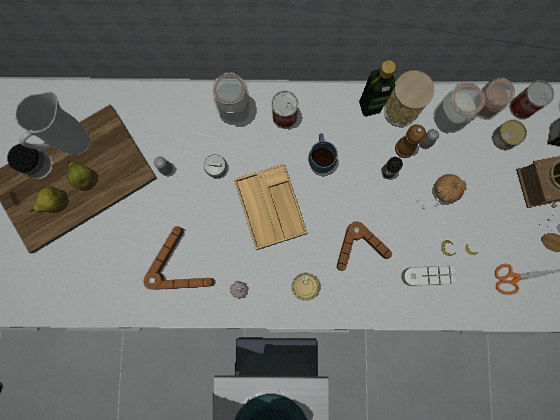

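View pics/side0.png

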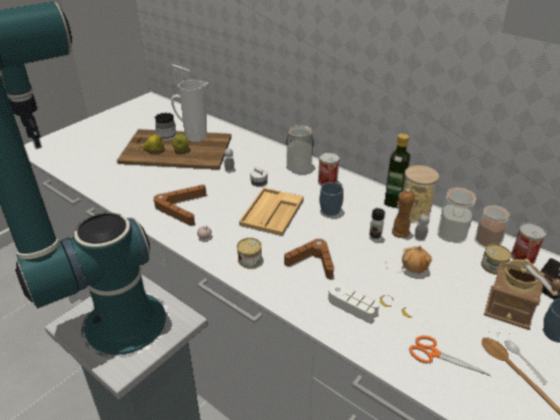

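The top view shows the long trivet with its pin at about (152,282), the short one with its pin at (355,230), and the case at (270,207) with its solid corner at the upper right. The white look-alike is at (430,275). Next I measure these.

```bash
cat > h.py <<'E'
from workcell import read_state, viewer, bot
import cv2,numpy as np
from scipy.spatial.transform import Rotation as Ro
def cam(n,s=None):
    p=viewer.camera_params(n)
    if n=="wrist":
        M=Ro.from_rotvec(s["tcp_rot"]).as_matrix(); H=p["hand_eye"]
        Rc=M@H[:3,:3]; c=M@H[:3,3]+s["tool_pos"]
    else: Rc=p["R"].T; c=-Rc@p["t"]
    return p,Rc,c
def plane(n,px,z,s=None):
    p,Rc,c=cam(n,s); K=np.array([[p["fx"],0,p["cx"]],[0,p["fy"],p["cy"]],[0,0,1]])
    u=cv2.undistortPoints(np.asarray(px,float).reshape(-1,1,2),K,np.array([p["k1"],0,0,0,0])).reshape(-1,2)
    r=np.c_[u,np.ones(len(u))]@Rc.T
    return c+r*((z-c[2])/r[:,2])[:,None]
def depthz(n,d,s=None):
    p,Rc,c=cam(n,s); h,w=d.shape; vv,uu=np.mgrid[:h,:w]
    r=(plane(n,np.c_[uu.ravel(),vv.ravel()],0,s)-c); f=r@Rc[:,2]
    return (c+r*(d.ravel()/f)[:,None]).reshape(h,w,3)
def line(P):
    m=P.mean(0); v=np.linalg.svd(P-m,full_matrices=False)[2][0]; return m,v
E
python3 - <<'E'
from h import *
f=np.load("top0.npz"); im,d=f["im"],f["d"]
W=depthz("top",d); hsv=cv2.cvtColor(im,cv2.COLOR_BGR2HSV)
print("wood px",hsv[282,180],hsv[245,375],"case",hsv[210,250],hsv[238,265],hsv[200,270])
for nm,(x0,x1,y0,y1),pin in(("long",(135,222,220,298),(152,282)),("short",(328,398,215,275),(355,230))):
    m=np.zeros(im.shape[:2],np.uint8); m[y0:y1,x0:x1]=((hsv[y0:y1,x0:x1,1]>90))*255
    m2=m.astype(bool)&(W[...,2]>.03)
    print(nm,m.astype(bool).sum(),m2.sum(),"z med",np.median(W[m>0][:,2]))
    v,u=np.nonzero(m2); P=plane(("top"),np.c_[u,v],.038)[:,:2]; pin0=plane("top",[pin],.04)[0,:2]
    a=np.degrees(np.arctan2(*(P-pin0).T[::-1])); r=np.linalg.norm(P-pin0,axis=1)
    far=r>.04; 
    lab=cv2.kmeans(np.float32((P-pin0)[far]/r[far][:,None]),2,None,(3,50,1e-6),5,0)[1].ravel()
    L=[]
    for k in(0,1):
        Q=P[far][lab==k]; c,sz,an=cv2.minAreaRect(np.float32(Q)); mm,vv=line(Q)
        if vv@(mm-pin0)<0: vv=-vv
        L.append((mm,vv)); print(" bar",mm.round(4),np.degrees(np.arctan2(vv[1],vv[0])).round(1),"len",np.round(sz,3),"far end",((Q-pin0)@vv).max().round(4),"offset",np.cross(vv,mm-pin0).round(4))
    print(" pin0",pin0.round(4))
m=(W[...,2]<.05)&(hsv[...,1]>60); mm=np.zeros(im.shape[:2],np.uint8); mm[155:258,225:315]=m[155:258,225:315]*255
cs=max(cv2.findContours(mm,0,1)[0],key=cv2.contourArea)
P=plane("top",cs.reshape(-1,2),.02)[:,:2]; R=cv2.minAreaRect(np.float32(P)); print("case",R,cv2.boxPoints(R).round(4))
cv2.imwrite("pics/case0.png",cv2.resize(im[150:300,220:405],None,fx=4.3,fy=4,interpolation=2))
E
```

```text
wood px [ 14 145 120] [ 15 150 112] case [ 19 114 168] [ 19 110 172] [ 18 111 159]
long 1203 1114 z med 0.037739718748472484
 bar [0.4043 0.2288] -85.9 len [0.023 0.127] far end 0.1647 offset -0.0088
 bar [0.5016 0.2951] -28.8 len [0.026 0.135] far end 0.167 offset 0.0154
 pin0 [0.4057 0.3301]
short 865 794 z med 0.03815620952666543
 bar [ 0.5127 -0.2984] -134.6 len [0.086 0.024] far end 0.1195 offset 0.0164
 bar [ 0.485  -0.2007] 165.4 len [0.023 0.081] far end 0.1164 offset -0.0122
 pin0 [ 0.5555 -0.2317]
case ((0.6251479387283325, 0.008930914103984833), (0.21405915915966034, 0.15284022688865662), 18.237953186035156) [[ 0.4996  0.048 ]
 [ 0.5474 -0.0971]
 [ 0.7507 -0.0302]
 [ 0.7029  0.115 ]]<stdin>:17: DeprecationWarning: Arrays of 2-dimensional vectors are deprecated. Use arrays of 3-dimensional vectors instead. (deprecated in NumPy 2.0)
```

View pics/case0.png

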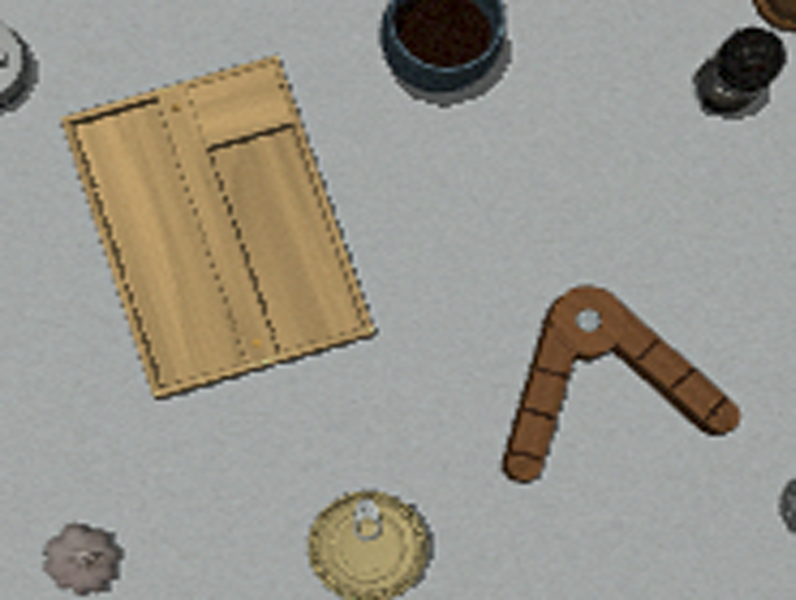

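The crop confirms the short bay is on the right, with solid wood at its far (+x) end. Case angle is 18.2°, and the sizes match. The long pin is near (.410,.331) and the short pin near (.559,-.233). Next is a planner that converts targets to tool-frame units.

```bash
cat >> h.py <<'E'
def yaw(s):
    M=Ro.from_rotvec(s["tcp_rot"]).as_matrix(); return np.degrees(np.arctan2(M[1,1],M[0,1]))
def R0(phi):
    p=np.radians(phi); y=np.array([np.cos(p),np.sin(p),0]); z=np.array([0,0,-1.]); return np.c_[np.cross(y,z),y,z]
def plan(wps,s=None):
    """wps: (x,y,z,yaw,rows); prints rows in move units from the measured pose, through the waypoints"""
    s=s or read_state(); p=np.array(s["tool_pos"]); M=Ro.from_rotvec(s["tcp_rot"]).as_matrix()
    for x,y,z,ph,n in wps:
        q=np.array([x,y,z]); T=R0(ph); w=Ro.from_matrix(M.T@T).as_rotvec(); M0=M; p0=p
        for i in range(n):
            d=M.T@((q-p0)/n)/.03; t=np.degrees(w/n)/6
            print([float(v) for v in np.r_[d.round(3),t.round(3)]], "" if max(abs(d).max(),abs(t).max())<=1 and np.linalg.norm(d)<1.39 else "TOO BIG")
            M=M0@Ro.from_rotvec(w*(i+1)/n).as_matrix(); 
        print("--"); p=q; M=T
E
python3 - <<'E'
from h import *
print(yaw(read_state()))
plan([(.5505,.3162,.16,61.2,15),(.5505,.3162,.086,61.2,5)])
E
```

```text
74.42455267674362
[-0.99, -0.493, 0.318, -0.001, 0.0, 0.147] 
[-0.997, -0.478, 0.318, -0.001, 0.0, 0.147] 
[-1.005, -0.462, 0.318, -0.001, 0.0, 0.147] TOO BIG
[-1.012, -0.447, 0.318, -0.001, 0.0, 0.147] TOO BIG
[-1.018, -0.431, 0.318, -0.001, 0.0, 0.147] TOO BIG
[-1.025, -0.416, 0.318, -0.001, 0.0, 0.147] TOO BIG
[-1.031, -0.4, 0.317, -0.001, 0.0, 0.147] TOO BIG
[-1.037, -0.384, 0.317, -0.001, 0.0, 0.147] TOO BIG
[-1.043, -0.368, 0.317, -0.001, 0.0, 0.147] TOO BIG
[-1.048, -0.352, 0.317, -0.001, 0.0, 0.147] TOO BIG
[-1.054, -0.336, 0.317, -0.001, 0.0, 0.147] TOO BIG
[-1.059, -0.32, 0.317, -0.001, 0.0, 0.147] TOO BIG
[-1.064, -0.303, 0.317, -0.001, 0.0, 0.147] TOO BIG
[-1.068, -0.287, 0.317, -0.001, 0.0, 0.147] TOO BIG
[-1.072, -0.27, 0.317, -0.001, 0.0, 0.147] TOO BIG
--
[0.0, 0.0, 0.493, 0.0, 0.0, 0.0] 
[0.0, 0.0, 0.493, 0.0, 0.0, 0.0] 
[0.0, 0.0, 0.493, 0.0, 0.0, 0.0] 
[0.0, 0.0, 0.493, 0.0, 0.0, 0.0] 
[0.0, 0.0, 0.493, 0.0, 0.0, 0.0] 
--
```

Emit:
jog_arm:
  increments:
    - [[-1, -0.49, 0.3, 0, 0, 0.15, -1], [-1, -0.48, 0.3, 0, 0, 0.15, -1], [-1, -0.46, 0.3, 0, 0, 0.15, -1], [-1, -0.45, 0.3, 0, 0, 0.15, -1], [-1, -0.43, 0.3, 0, 0, 0.15, -1]]

```text
time: 0.52
tool_pos: [0.3043, 0.5379, 0.2579]
tcp_rot: [-0.548, -3.093, 0.001]
wrist_force: [1.0, 0.3, -0.1]
width: 0.296
grip_force: 0.0
```

Emit:
jog_arm:
  increments:
    - [[-1, -0.42, 0.3, 0, 0, 0.15, -1], [-1, -0.4, 0.3, 0, 0, 0.15, -1], [-1, -0.38, 0.3, 0, 0, 0.15, -1], [-1, -0.37, 0.3, 0, 0, 0.15, -1], [-1, -0.35, 0.3, 0, 0, 0.15, -1]]

```text
time: 0.93
tool_pos: [0.4222, 0.4284, 0.213]
tcp_rot: [-0.67, -3.069, 0.001]
wrist_force: [0.2, 0.7, 0.1]
width: 0.0
grip_force: 0.0
```

Emit:
jog_arm:
  increments:
    - [[-1, -0.34, 0.3, 0, 0, 0.15, -1], [-1, -0.32, 0.3, 0, 0, 0.15, -1], [-1, -0.3, 0.3, 0, 0, 0.15, -1], [-1, -0.29, 0.3, 0, 0, 0.15, -1], [-1, -0.27, 0.3, 0, 0, 0.15, -1]]

```text
time: 1.35
tool_pos: [0.5363, 0.321, 0.168]
tcp_rot: [-0.79, -3.04, 0.001]
wrist_force: [0.4, 0.5, -0.1]
width: -0.0
grip_force: 0.0
```

```bash
python3 - <<'E'
from h import *
s=read_state(); print(s["tool_pos"],yaw(s),s["width"],s["time"])
plan([(.5505,.3162,.086,61.2,5)])
E
```

```text
[0.53632654 0.32101274 0.16795303] 60.87758476391196 -0.0003143289919577168 1.35
[-0.098, 0.018, 0.546, -0.001, -0.001, -0.011] 
[-0.098, 0.018, 0.546, -0.001, -0.001, -0.011] 
[-0.098, 0.018, 0.546, -0.001, -0.001, -0.011] 
[-0.098, 0.018, 0.546, -0.001, -0.001, -0.011] 
[-0.098, 0.018, 0.546, -0.001, -0.001, -0.011] 
--
```

Emit:
jog_arm:
  increments:
    - [[-0.1, 0.02, 0.55, 0, 0, 0, -1], [-0.1, 0.02, 0.55, 0, 0, 0, -1], [-0.1, 0.02, 0.55, 0, 0, 0, -1], [-0.1, 0.02, 0.55, 0, 0, 0, -1], [-0.1, 0.02, 0.55, 0, 0, 0, -1]]

```text
time: 1.77
tool_pos: [0.5501, 0.3173, 0.085]
tcp_rot: [-0.789, -3.04, 0.001]
wrist_force: [0.2, -0.9, -0.2]
width: 0.004
grip_force: 0.0
```

Emit:
jog_arm:
  increments:
    - [[0, -0.25, 0, 0, 0, 0, -1], [0, -0.25, 0, 0, 0, 0, -1], [-0.06, -0.23, 0, 0, 0, 0.5, -1], [-0.06, -0.23, 0, 0, 0, 0.5, -1], [-0.06, -0.23, 0, 0, 0, 0.5, -1]]

```text
time: 2.18
tool_pos: [0.5366, 0.2839, 0.0877]
tcp_rot: [1.028, 2.967, 0.002]
wrist_force: [0.2, 0.7, -0.9]
width: -0.003
grip_force: 0.3
```

Emit:
jog_arm:
  increments:
    - [[-0.1, -0.37, 0, 0, 0, 0.8, -1], [-0.1, -0.37, 0, 0, 0, 0.8, -1], [-0.1, -0.37, 0, 0, 0, 0.8, -1], [-0.1, -0.37, 0, 0, 0, 0.8, -1], [-0.1, -0.37, 0, 0, 0, 0.8, -1]]

```text
time: 2.6
tool_pos: [0.506, 0.2358, 0.088]
tcp_rot: [1.625, 2.687, 0.003]
wrist_force: [1.0, 1.8, -0.0]
width: 0.002
grip_force: 0.4
```

```bash
cat >> h.py <<'E'
def bars(n,box,pin,s=None,tag=None,show=False):
    im,d=viewer.read_camera(n); W=depthz(n,d,s); hsv=cv2.cvtColor(im,cv2.COLOR_BGR2HSV); x0,x1,y0,y1=box
    if tag: cv2.imwrite(f"pics/{tag}.png",cv2.resize(im[y0:y1,x0:x1],None,fx=3,fy=3,interpolation=2))
    m=np.zeros(im.shape[:2],bool); m[y0:y1,x0:x1]=(hsv[...,1]>125)[y0:y1,x0:x1]; m&=(W[...,2]>.03)&(W[...,2]<.05)
    v,u=np.nonzero(m); P=plane(n,np.c_[u,v],.038,s)[:,:2]; return P
def rep(P,pin):
    a=P-pin; r=np.linalg.norm(a,axis=1); f=r>.045
    lab=cv2.kmeans(np.float32(a[f]/r[f][:,None]),2,None,(3,50,1e-6),5,0)[1].ravel()
    for k in(0,1):
        Q=P[f][lab==k]; m,v=line(Q); v=v if v@(m-pin)>0 else -v
        print("bar",m.round(4),np.degrees(np.arctan2(v[1],v[0])).round(1),len(Q),"end",((Q-pin)@v).max().round(4))
E
python3 - <<'E'
from h import *
s=read_state(); print(s["tool_pos"],yaw(s),s["wrist_force"],s["time"])
im,d=viewer.read_camera("top"); cv2.imwrite("pics/a1.png",cv2.resize(im[190:320,120:280],None,fx=4,fy=4))
E
```

```text
[0.50597869 0.2357676  0.08802988] 27.677323306014767 [ 0.99328144  1.81494042 -0.02384228] 2.6
```

View pics/a1.png

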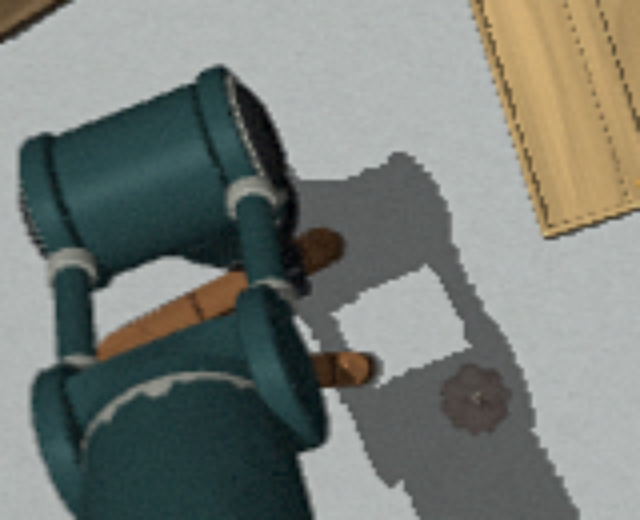

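The bar is swinging shut around the pin as planned, the first bar has barely moved, and the garlic is clear at about (238,290) in the full picture. Pushing on and then backing off to look.

Emit:
jog_arm:
  increments:
    - [[-0.08, -0.3, 0, 0, 0, 0.65, -1], [-0.08, -0.3, 0, 0, 0, 0.65, -1], [-0.08, -0.3, 0, 0, 0, 0.65, -1], [0, 0.3, -0.1, 0, 0, 0, -1], [0, 0.3, -0.8, 0, 0, 0, -1]]

```text
time: 3.07
tool_pos: [0.4984, 0.2224, 0.1106]
tcp_rot: [-1.879, -2.512, 0.01]
wrist_force: [0.1, 0.2, 0.3]
width: 0.001
grip_force: 0.0
```

Emit:
jog_arm:
  increments:
    - [[0, 0, -1, 0, 0, 0, 1], [0, 0, -1, 0, 0, 0, 1], [0, 0, -1, 0, 0, 0, 1], [0, 0, -1, 0, 0, 0, 1], [0, 0, -0.5, 0, 0, 0, 1]]

```text
time: 3.48
tool_pos: [0.504, 0.2248, 0.2543]
tcp_rot: [1.879, 2.513, 0.011]
wrist_force: [0.8, 0.2, 0.4]
width: 0.709
grip_force: 0.0
```

```bash
python3 - <<'E'
from h import *
s=read_state(); print(s["tool_pos"],yaw(s),s["time"],s["width"])
im,d=viewer.read_camera("wrist"); W=depthz("wrist",d,s); np.savez("w1.npz",im=im,d=d,**s); cv2.imwrite("pics/w1.png",im)
E
```

```text
[0.50403157 0.22477358 0.25433   ] 16.432184750739783 3.4833 0.7086279997942874
```

View pics/w1.png

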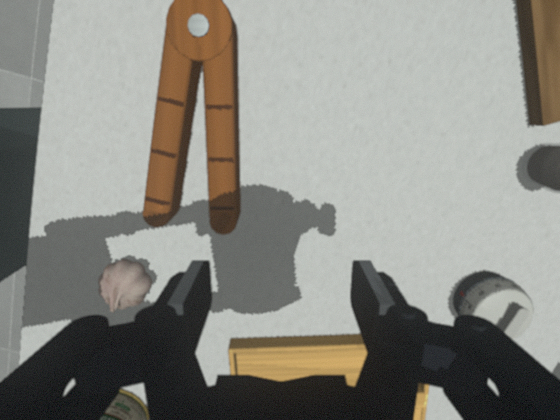

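The wrist view shows the long trivet nearly shut: pin at (199,23), bar ends at (157,218) and (225,225), clear of the garlic at (125,283). Measuring the bars here.

```bash
cat >> h.py <<'E'
def wmeas(im,d,s,box,pinpx,n="wrist"):
    W=depthz(n,d,s); hsv=cv2.cvtColor(im,cv2.COLOR_BGR2HSV); x0,x1,y0,y1=box
    m=np.zeros(im.shape[:2],bool); m[y0:y1,x0:x1]=True
    m&=(W[...,2]>.03)&(W[...,2]<.05)&(hsv[...,1]>90)&(hsv[...,0]<20)
    v,u=np.nonzero(m); P=plane(n,np.c_[u,v],.038,s)[:,:2]
    # pin: bright grey disc near pinpx
    px,py=pinpx; w=np.zeros_like(m); w[max(py-14,0):py+14,px-14:px+14]=(hsv[...,1]<60)[max(py-14,0):py+14,px-14:px+14]
    pv,pu=np.nonzero(w); pin=plane(n,[[pu.mean(),pv.mean()]],.04,s)[0,:2]
    print("pin",pin.round(4),len(pu),"z",np.median(W[m][:,2]).round(4)); rep(P,pin); return P,pin
E
python3 - <<'E'
from h import *
f=dict(np.load("w1.npz")); P,pin=wmeas(f["im"],f["d"],f,(130,250,0,236),(199,23))
print(cv2.minAreaRect(np.float32(P)))
s=read_state()
E
```

```text
pin [0.4124 0.3306] 401 z 0.0376
bar [0.4074 0.2337] -86.1 4136 end 0.162
bar [0.4518 0.242 ] -74.9 3942 end 0.1617
((0.42464423179626465, 0.26112011075019836), (0.07878345251083374, 0.17855823040008545), 9.736809730529785)
```

```bash
python3 - <<'E'
from h import *
f=dict(np.load("w1.npz")); W=depthz("wrist",f["d"],f)
M=Ro.from_rotvec(f["tcp_rot"]).as_matrix()
T=((W-f["tool_pos"])@M); z=T[...,2]
for sl in(np.s_[262:330,140:215],np.s_[262:330,345:410]):
    k=(z[sl]<.12)&(z[sl]>0.0); print("tip ahead",np.percentile(z[sl][k],[50,90,99,100]).round(4))
plan([(.424,.2616,.16,9.5,5),(.424,.2616,.09,9.5,5)])
E
```

```text
tip ahead [0.0384 0.0578 0.0661 0.0682]
tip ahead [0.0405 0.0585 0.0662 0.0689]
[0.385, -0.458, 0.639, 0.023, -0.003, 0.231] 
[0.374, -0.466, 0.64, 0.023, -0.003, 0.231] 
[0.363, -0.473, 0.641, 0.023, -0.003, 0.231] 
[0.351, -0.48, 0.642, 0.023, -0.003, 0.231] 
[0.34, -0.487, 0.643, 0.023, -0.003, 0.231] 
--
[0.0, 0.0, 0.467, 0.0, 0.0, 0.0] 
[0.0, 0.0, 0.467, 0.0, 0.0, 0.0] 
[0.0, 0.0, 0.467, 0.0, 0.0, 0.0] 
[0.0, 0.0, 0.467, 0.0, 0.0, 0.0] 
[0.0, 0.0, 0.467, 0.0, 0.0, 0.0] 
--
```

Emit:
jog_arm:
  increments:
    - [[0.385, -0.46, 0.64, 0.02, 0, 0.23, 1], [0.375, -0.465, 0.64, 0.02, 0, 0.23, 1], [0.365, -0.475, 0.64, 0.02, 0, 0.23, 1], [0.35, -0.48, 0.64, 0.02, 0, 0.23, 1], [0.34, -0.485, 0.64, 0.02, 0, 0.23, 1]]

```text
time: 3.95
tool_pos: [0.4192, 0.2606, 0.1524]
tcp_rot: [-2.028, -2.392, 0.011]
wrist_force: [0.7, -1.1, -0.1]
width: 1.001
grip_force: 0.0
```

Emit:
jog_arm:
  increments:
    - [[0, 0, 0.47, 0, 0, 0, 1], [0, 0, 0.47, 0, 0, 0, 1], [0, 0, 0.47, 0, 0, 0, 1], [0, 0, 0.47, 0, 0, 0, 1], [0, 0, 0.45, 0, 0, 0, 1]]

```text
time: 4.37
tool_pos: [0.4192, 0.2604, 0.0824]
tcp_rot: [-2.026, -2.394, 0.012]
wrist_force: [0.6, 0.2, 0.6]
width: 1.003
grip_force: 0.0
```

```bash
python3 - <<'E'
from h import *
s=read_state(); print(s["tool_pos"],yaw(s),s["time"],s["width"],s["wrist_force"])
E
```

```text
[0.41918524 0.2603808  0.08243431] 9.519290556017344 4.3667 1.0029143496570545 [0.62947235 0.15887645 0.58967162]
```

```bash
python3 - <<'E'
from h import *
plan([(.424,.2616,.09,9.5,1)])
E
```

```text
[0.013, 0.163, -0.254, -0.091, 0.002, 0.003] 
--
```

Emit:
jog_arm:
  increments:
    - [[0.01, 0.16, -0.25, -0.09, 0, 0, 1], [0, 0, 0, 0, 0, 0, 1], [0, 0, 0, 0, 0, 0, 0.5], [0, 0, 0, 0, 0, 0, 0.3], [0, 0, 0, 0, 0, 0, 0.1]]
  force: 40

```text
time: 4.78
tool_pos: [0.4246, 0.2616, 0.0919]
tcp_rot: [2.032, 2.394, 0.003]
wrist_force: [0.6, -0.2, 5.4]
width: 0.607
grip_force: 3.4
```

Emit:
jog_arm:
  increments:
    - [[0, 0, 0, 0, 0, 0, 0], [0, 0, 0, 0, 0, 0, 0], [0, 0, 0, 0, 0, 0, -0.2], [0, 0, 0, 0, 0, 0, -0.4], [0, 0, 0, 0, 0, 0, -0.4]]
  force: 40

```text
time: 5.2
tool_pos: [0.4247, 0.2616, 0.0921]
tcp_rot: [2.032, 2.394, 0.003]
wrist_force: [-0.8, -1.1, 7.3]
width: 0.576
grip_force: 41.9
```

```bash
python3 - <<'E'
from h import *
s=read_state(); print(s["tool_pos"],s["tcp_rot"],yaw(s),s["time"],s["width"]*85,s["wrist_force"],s["grip_force"])
im,d=viewer.read_camera("wrist"); np.savez("w2.npz",im=im,d=d,**s); cv2.imwrite("pics/w2.png",im)
E
```

```text
[0.42466052 0.2615702  0.09213044] [2.03195693 2.39444816 0.00298775] 9.363321510628387 5.2 48.97785434380516 [-0.83574085 -1.06957586  7.31677032] 41.932432651519775
```

View pics/w2.png

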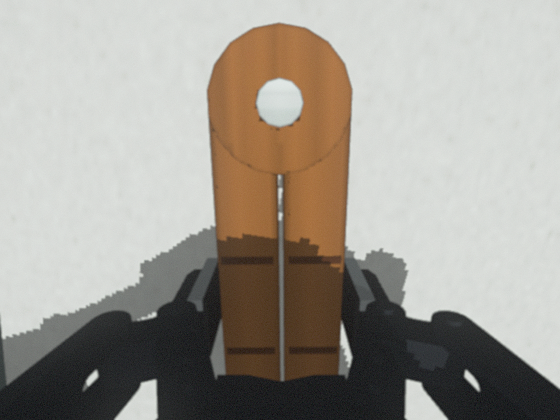

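The trivet is gripped with a parallel 2 mm slit (fully shut); the pin is at (280,102). Computing its offset in the hand and the carry.

```bash
python3 - <<'E'
from h import *
f=dict(np.load("w2.npz")); pin=plane("wrist",[[280,102],[280,102],[281,176]],.04,f)
M=Ro.from_rotvec(f["tcp_rot"]).as_matrix(); print("pin tool",((pin-f["tool_pos"])@M).round(4))
plan([(.4247,.2616,.2,9.4,4),(.6123,.0479,.22,-71.8,15)],f)
E
```

```text
pin tool [[0.0721 0.0007 0.0522]
 [0.0721 0.0007 0.0522]
 [0.0473 0.0011 0.0521]]
[0.0, 0.002, -0.899, 0.005, -0.001, -0.002] 
[0.0, 0.002, -0.899, 0.005, -0.001, -0.002] 
[0.0, 0.001, -0.899, 0.005, -0.001, -0.002] 
[0.0, 0.001, -0.899, 0.005, -0.001, -0.002] 
--
[-0.537, 0.334, -0.044, 0.0, 0.0, 0.902] 
[-0.503, 0.383, -0.044, 0.0, 0.0, 0.902] 
[-0.464, 0.429, -0.044, 0.0, 0.0, 0.902] 
[-0.422, 0.47, -0.044, 0.0, 0.0, 0.902] 
[-0.376, 0.508, -0.044, 0.0, 0.0, 0.902] 
[-0.326, 0.541, -0.044, 0.0, 0.0, 0.902] 
[-0.273, 0.57, -0.044, 0.0, 0.0, 0.902] 
[-0.218, 0.593, -0.044, 0.0, 0.0, 0.902] 
[-0.162, 0.611, -0.044, 0.0, 0.0, 0.902] 
[-0.103, 0.623, -0.044, 0.0, 0.0, 0.902] 
[-0.044, 0.63, -0.044, 0.0, 0.0, 0.902] 
[0.016, 0.632, -0.044, 0.0, 0.0, 0.902] 
[0.075, 0.627, -0.044, 0.0, 0.0, 0.902] 
[0.134, 0.618, -0.044, 0.0, 0.0, 0.902] 
[0.192, 0.602, -0.044, 0.0, 0.0, 0.902] 
--
```

Emit:
jog_arm:
  increments:
    - [[0, 0, -0.9, 0, 0, 0, -0.4], [0, 0, -0.9, 0, 0, 0, -0.4], [0, 0, -0.9, 0, 0, 0, -0.4], [0, 0, -0.9, 0, 0, 0, -0.4], [0, 0, 0, 0, 0, 0, -0.4]]

```text
time: 5.67
tool_pos: [0.4264, 0.2626, 0.204]
tcp_rot: [2.031, 2.392, 0.013]
wrist_force: [1.2, 1.5, -2.5]
width: 0.572
grip_force: 44.6
```

Emit:
jog_arm:
  increments:
    - [[-0.54, 0.33, -0.04, 0, 0, 0.9, -0.4], [-0.5, 0.38, -0.04, 0, 0, 0.9, -0.4], [-0.46, 0.43, -0.04, 0, 0, 0.9, -0.4], [-0.42, 0.47, -0.04, 0, 0, 0.9, -0.4], [-0.38, 0.51, -0.04, 0, 0, 0.9, -0.4]]

```text
time: 6.08
tool_pos: [0.4852, 0.1887, 0.2024]
tcp_rot: [-2.54, -1.848, 0.005]
wrist_force: [-0.5, 0.4, -2.7]
width: 0.565
grip_force: 44.5
```

Emit:
jog_arm:
  increments:
    - [[-0.33, 0.54, -0.04, 0, 0, 0.9, -0.4], [-0.27, 0.57, -0.04, 0, 0, 0.9, -0.4], [-0.22, 0.59, -0.04, 0, 0, 0.9, -0.4], [-0.16, 0.61, -0.04, 0, 0, 0.9, -0.4], [-0.1, 0.62, -0.04, 0, 0, 0.9, -0.4]]

```text
time: 6.5
tool_pos: [0.5476, 0.1177, 0.2081]
tcp_rot: [-2.902, -1.204, 0.006]
wrist_force: [0.1, -0.1, -3.2]
width: 0.572
grip_force: 44.5
```

Emit:
jog_arm:
  increments:
    - [[-0.04, 0.63, -0.04, 0, 0, 0.9, -0.4], [0.02, 0.63, -0.04, 0, 0, 0.9, -0.4], [0.08, 0.63, -0.04, 0, 0, 0.9, -0.4], [0.13, 0.62, -0.04, 0, 0, 0.9, -0.4], [0.19, 0.6, -0.04, 0, 0, 0.9, -0.4]]

```text
time: 6.92
tool_pos: [0.6105, 0.0469, 0.2139]
tcp_rot: [3.102, 0.493, -0.006]
wrist_force: [0.4, 0.9, -3.4]
width: 0.569
grip_force: 44.5
```

Emit:
jog_arm:
  increments:
    - [[0, 0, 0, 0, 0, 0, -0.4], [0, 0, 0, 0, 0, 0, -0.4], [0, 0, 0, 0, 0, 0, -0.4], [0, 0, 0, 0, 0, 0, -0.4], [0, 0, 0, 0, 0, 0, -0.4]]

```text
time: 7.33
tool_pos: [0.6102, 0.0484, 0.2155]
tcp_rot: [3.101, 0.502, -0.004]
wrist_force: [0.2, -0.3, -4.3]
width: 0.57
grip_force: 44.5
```

```bash
python3 - <<'E'
from h import *
s=read_state(); print(s["tool_pos"],s["tcp_rot"],yaw(s),s["time"],s["width"]*85,s["wrist_force"],s["grip_force"])
im,d=viewer.read_camera("wrist"); np.savez("w3.npz",im=im,d=d,**s); cv2.imwrite("pics/w3.png",im)
plan([(.6123,.0479,.2,-71.8,5)],s)
E
```

```text
[0.61016748 0.04839422 0.21548015] [ 3.10082306  0.50244786 -0.00371921] -71.59193353741684 7.3333 48.45374558466756 [ 0.23085872 -0.25369614 -4.25755301] 44.49042320251465
[0.013, 0.008, 0.103, -0.0, 0.005, 0.007] 
[0.013, 0.008, 0.103, -0.0, 0.005, 0.007] 
[0.013, 0.008, 0.103, -0.0, 0.005, 0.007] 
[0.013, 0.008, 0.103, -0.0, 0.005, 0.007] 
[0.013, 0.008, 0.103, -0.0, 0.005, 0.007] 
--
```

View pics/w3.png

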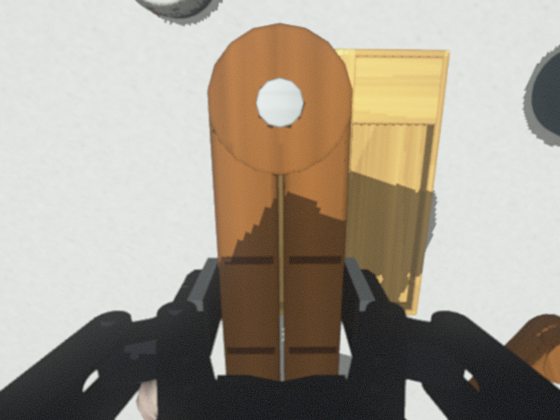

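The trivet is still shut in the hand (pin at 280,102), over the long bay. The case's corner is at (449,50), its right edge runs to (418,315). I check the case pose with these.

```bash
python3 - <<'E'
from h import *
f=dict(np.load("w3.npz")); im=f["im"]; hsv=cv2.cvtColor(im,cv2.COLOR_BGR2HSV)
R=[];
for v in range(70,300,5):
    r=hsv[v,400:470]; k=np.nonzero((r[:,1]>70)&(r[:,0]<32))[0]
    if len(k): R.append((400+k.max()+.5,v))
T=[]
for u in range(365,440,5):
    c=hsv[30:80,u]; k=np.nonzero((c[:,1]>70))[0]; T.append((u,30+k.min()-.5))
a=np.radians(18.24); X=np.array([np.cos(a),np.sin(a)]); Y=np.array([-X[1],X[0]])
for nm,e in(("right",R),("top",T)):
    P=plane("wrist",e,.02,f)[:,:2]; m=np.median(P,0); v=np.linalg.svd(P-P.mean(0))[2][0]
    print(nm,np.degrees(np.arctan2(v[1],v[0])).round(2),"in case frame from my centre",(((P-[.6251,.0089])@np.c_[X,Y])).round(4)[::6].tolist())
E
```

```text
right -161.8 in case frame from my centre [[0.0952, -0.0763], [0.0747, -0.0767], [0.0534, -0.0764], [0.0311, -0.077], [0.0077, -0.0768], [-0.0168, -0.0767], [-0.0426, -0.0766], [-0.0699, -0.0766]]
top -72.07 in case frame from my centre [[0.1086, -0.0174], [0.1081, -0.0384], [0.1084, -0.0594]]
```

Pose agrees within 1 mm. Lowering.

Emit:
jog_arm:
  increments:
    - [[0.01, 0, 0.7, 0, 0, 0.02, -0.4], [0.01, 0, 0.7, 0, 0, 0.02, -0.4], [0, 0, 0.7, 0, 0, 0, -0.4], [0, 0, 0.7, 0, 0, 0, -0.4], [0, 0, 0.7, 0, 0, 0, -0.4]]

```text
time: 7.8
tool_pos: [0.6114, 0.0484, 0.1107]
tcp_rot: [3.102, 0.496, -0.0]
wrist_force: [0.4, 0.9, -2.4]
width: 0.572
grip_force: 44.6
```

Emit:
jog_arm:
  increments:
    - [[0, 0, 0.15, 0, 0, 0, -0.4], [0, 0, 0.1, 0, 0, 0, -0.4], [0, 0, 0.1, 0, 0, 0, -0.4], [0, 0, 0, 0, 0, 0, -0.4], [0, 0, 0, 0, 0, 0, -0.4]]

```text
time: 8.22
tool_pos: [0.6126, 0.048, 0.1022]
tcp_rot: [3.102, 0.494, 0.002]
wrist_force: [-0.4, 0.1, -3.2]
width: 0.571
grip_force: 44.4
```

Emit:
jog_arm:
  increments:
    - [[0, 0, 0.08, 0, 0, 0, -0.4], [0, 0, 0.05, 0, 0, 0, -0.4], [0, 0, 0, 0, 0, 0, -0.4], [0, 0, 0, 0, 0, 0, -0.4], [0, 0, 0, 0, 0, 0, -0.4]]

```text
time: 8.63
tool_pos: [0.6125, 0.0479, 0.0982]
tcp_rot: [3.102, 0.494, 0.002]
wrist_force: [-0.9, 0.8, 5.7]
width: 0.568
grip_force: 45.5
```

Floor contact is made. Releasing a little and rising.

Emit:
jog_arm:
  increments:
    - [[0, 0, 0, 0, 0, 0, 0.3], [0, 0, 0, 0, 0, 0, 0.4], [0, 0, 0, 0, 0, 0, 0.45], [0, 0, 0, 0, 0, 0, 0.45], [0, 0, -0.3, 0, 0, 0, 0.45]]

```text
time: 9.05
tool_pos: [0.6099, 0.0477, 0.1039]
tcp_rot: [3.102, 0.494, -0.008]
wrist_force: [-0.4, -0.5, 0.1]
width: 0.723
grip_force: 0.0
```

Emit:
jog_arm:
  increments:
    - [[0, 0, -0.7, 0, 0, 0, 0.45], [0, 0, -1, 0, 0, 0, 0.45], [0, 0, -1, 0, 0, 0, 0.45], [0, 0, -1, 0, 0, 0, 0.45], [0, 0, 0, 0, 0, 0, 0.45]]

```text
time: 9.47
tool_pos: [0.6157, 0.0481, 0.2253]
tcp_rot: [3.1, 0.494, 0.019]
wrist_force: [1.8, 0.2, 1.4]
width: 0.727
grip_force: 0.0
```

```bash
python3 - <<'E'
from h import *
s=read_state(); print(s["tool_pos"],yaw(s),s["time"],s["width"]*85)
im,d=viewer.read_camera("wrist"); np.savez("w4.npz",im=im,d=d,**s)
W=depthz("wrist",d,s); hsv=cv2.cvtColor(im,cv2.COLOR_BGR2HSV)
m=(W[...,2]>.036)&(W[...,2]<.056)&(hsv[...,0]<16)&(hsv[...,1]>90); m[:, :190]=0; m[:,370:]=0
v,u=np.nonzero(m); P=plane("wrist",np.c_[u,v],.044,s)[:,:2]
a=np.radians(18.2); X=np.array([np.cos(a),np.sin(a)]); Y=np.array([-X[1],X[0]])
L=(P-[.6128,.0483])@np.c_[X,Y]; print("in bay frame x,y min max",np.percentile(L,[.2,99.8],axis=0).round(4)); print("z",np.percentile(W[m][:,2],[5,50,95]).round(4))
for lo,hi in((-.09,-.06),(-.05,-.02),(0,.03),(.05,.08)):
    k=(L[:,0]>lo)&(L[:,0]<hi); print(lo,k.sum(),np.percentile(L[k,1],[.5,99.5]).round(4) if k.sum() else "", np.median(W[m][k,2]).round(4) if k.sum() else "")
# push start for short: second bar 225.4 deg, pin .5586 -.2333
plan([(.6125,.048,.2,-71.8,1),(.534,-.336,.18,-44.6,14),(.534,-.336,.086,-44.6,5)])
E
```

```text
[0.61567381 0.04809249 0.22530779] -71.91045042313958 9.4667 61.79896612078618
in bay frame x,y min max [[-0.0873 -0.0258]
 [ 0.0969  0.0228]]
z [0.0422 0.0436 0.0452]
-0.09 1535 [-0.0258  0.0216] 0.0435
-0.05 1824 [-0.0257  0.0221] 0.0434
0 2174 [-0.0253  0.0226] 0.0434
0.05 2584 [-0.0251  0.0227] 0.0443
[-0.07, -0.022, 0.748, 0.03, -0.078, -0.019] 
--
[-0.463, 0.81, 0.048, 0.0, 0.0, -0.324] 
[-0.49, 0.794, 0.048, 0.0, 0.0, -0.324] 
[-0.517, 0.777, 0.048, 0.0, 0.0, -0.324] 
[-0.543, 0.759, 0.048, 0.0, 0.0, -0.324] 
[-0.568, 0.74, 0.048, 0.0, 0.0, -0.324] 
[-0.593, 0.72, 0.048, 0.0, 0.0, -0.324] 
[-0.617, 0.7, 0.048, 0.0, 0.0, -0.324] 
[-0.641, 0.679, 0.048, 0.0, 0.0, -0.324] 
[-0.663, 0.656, 0.048, 0.0, 0.0, -0.324] 
[-0.685, 0.634, 0.048, 0.0, 0.0, -0.324] 
[-0.706, 0.61, 0.048, 0.0, 0.0, -0.324] 
[-0.727, 0.586, 0.048, 0.0, 0.0, -0.324] 
[-0.746, 0.561, 0.048, 0.0, 0.0, -0.324] 
[-0.765, 0.535, 0.048, 0.0, 0.0, -0.324] 
--
[0.0, 0.0, 0.627, 0.0, 0.0, 0.0] 
[0.0, 0.0, 0.627, 0.0, 0.0, 0.0] 
[0.0, 0.0, 0.627, 0.0, 0.0, 0.0] 
[0.0, 0.0, 0.627, 0.0, 0.0, 0.0] 
[0.0, 0.0, 0.627, 0.0, 0.0, 0.0] 
--
```

The long trivet sits at floor level (top z 0.0435, 48 mm wide, inside the bay). On to the short one.

Emit:
jog_arm:
  increments:
    - [[-0.53, 0.79, 0.1, 0.03, -0.08, -0.34, -1], [-0.49, 0.79, 0.1, 0, 0, -0.32, -1], [-0.52, 0.78, 0.1, 0, 0, -0.32, -1], [-0.54, 0.76, 0.1, 0, 0, -0.32, -1], [-0.57, 0.74, 0.1, 0, 0, -0.32, -1]]

```text
time: 9.93
tool_pos: [0.58, -0.0902, 0.2009]
tcp_rot: [-3.046, -0.758, 0.018]
wrist_force: [-0.3, 0.4, -0.2]
width: 0.015
grip_force: 0.0
```

Emit:
jog_arm:
  increments:
    - [[-0.59, 0.72, 0.1, 0, 0, -0.32, -1], [-0.62, 0.7, 0.1, 0, 0, -0.32, -1], [-0.64, 0.68, 0.1, 0, 0, -0.32, -1], [-0.66, 0.66, 0.1, 0, 0, -0.32, -1], [-0.69, 0.63, 0.1, 0, 0, -0.32, -1]]

```text
time: 10.35
tool_pos: [0.5514, -0.2273, 0.1862]
tcp_rot: [-2.971, -1.009, 0.017]
wrist_force: [0.8, -0.2, -0.9]
width: 0.0
grip_force: 0.0
```

Emit:
jog_arm:
  increments:
    - [[-0.71, 0.61, 0.1, 0, 0, -0.32, -1], [-0.73, 0.59, 0.1, 0, 0, -0.32, -1], [-0.75, 0.56, 0.1, 0, 0, -0.32, -1], [-0.77, 0.54, 0.1, 0, 0, -0.32, -1], [0, 0, 0, 0, 0, 0, -1]]

```text
time: 10.77
tool_pos: [0.5274, -0.3405, 0.1742]
tcp_rot: [-2.9, -1.2, 0.018]
wrist_force: [1.0, 0.7, -0.5]
width: 0.002
grip_force: 0.0
```

```bash
python3 - <<'E'
from h import *
s=read_state(); print(s["tool_pos"],yaw(s),s["time"],s["width"]*85)
plan([(.534,-.336,.088,-44.6,5)])
E
```

```text
[ 0.52744118 -0.34047551  0.17417692] -45.031756536015656 10.7667 0.17196122909768832
[0.058, 0.014, 0.574, -0.014, 0.018, -0.014] 
[0.056, 0.013, 0.574, -0.014, 0.018, -0.014] 
[0.055, 0.013, 0.574, -0.014, 0.018, -0.014] 
[0.054, 0.012, 0.574, -0.014, 0.018, -0.014] 
[0.053, 0.011, 0.574, -0.014, 0.018, -0.014] 
--
```

Emit:
jog_arm:
  increments:
    - [[0.06, 0.01, 0.57, -0.01, 0.02, -0.01, -1], [0.06, 0.01, 0.57, -0.01, 0.02, -0.01, -1], [0.06, 0.01, 0.57, -0.01, 0.02, -0.01, -1], [0.05, 0.01, 0.57, -0.01, 0.02, -0.01, -1], [0.05, 0.01, 0.55, -0.01, 0.02, -0.01, -1]]

```text
time: 11.18
tool_pos: [0.5352, -0.3306, 0.089]
tcp_rot: [-2.895, -1.21, -0.002]
wrist_force: [-0.5, -0.0, 0.7]
width: 0.001
grip_force: 0.0
```

Emit:
jog_arm:
  increments:
    - [[0, -0.25, 0, 0, 0, 0, -1], [0, -0.25, 0, 0, 0, 0, -1], [-0.06, -0.16, 0, 0, 0, 0.5, -1], [-0.06, -0.16, 0, 0, 0, 0.5, -1], [-0.06, -0.16, 0, 0, 0, 0.5, -1]]

```text
time: 11.6
tool_pos: [0.5114, -0.3136, 0.0922]
tcp_rot: [-2.984, -0.977, -0.005]
wrist_force: [1.0, -0.4, -0.5]
width: -0.001
grip_force: 0.3
```

Emit:
jog_arm:
  increments:
    - [[-0.1, -0.25, 0, 0, 0, 0.8, -1], [-0.1, -0.25, 0, 0, 0, 0.8, -1], [-0.1, -0.25, 0, 0, 0, 0.8, -1], [-0.1, -0.25, 0, 0, 0, 0.8, -1], [-0.1, -0.25, 0, 0, 0, 0.8, -1]]

```text
time: 12.02
tool_pos: [0.4816, -0.2873, 0.0926]
tcp_rot: [-3.123, -0.332, -0.006]
wrist_force: [0.5, -1.1, 0.9]
width: -0.003
grip_force: 0.4
```

Emit:
jog_arm:
  increments:
    - [[-0.08, -0.22, 0, 0, 0, 0.7, -1], [-0.08, -0.22, 0, 0, 0, 0.7, -1], [-0.08, -0.22, 0, 0, 0, 0.7, -1], [0, 0.3, -0.1, 0, 0, 0, -1], [0, 0.3, -0.8, 0, 0, 0, -1]]

```text
time: 12.43
tool_pos: [0.4685, -0.2848, 0.1153]
tcp_rot: [-3.134, 0.0, 0.008]
wrist_force: [0.1, -0.0, -0.1]
width: 0.005
grip_force: 0.0
```

Emit:
jog_arm:
  increments:
    - [[0, 0, -1, 0, 0, 0, 1], [0, 0, -1, 0, 0, 0, 1], [0, 0, -1, 0, 0, 0, 1], [0, 0, -0.8, 0, 0, 0, 1], [0, 0, 0, 0, 0, 0, 1]]

```text
time: 12.85
tool_pos: [0.4741, -0.29, 0.2399]
tcp_rot: [3.137, -0.003, 0.018]
wrist_force: [1.2, -1.1, 1.0]
width: 0.708
grip_force: 0.0
```

```bash
python3 - <<'E'
from h import *
s=read_state(); print(s["tool_pos"],yaw(s),s["time"],s["width"])
im,d=viewer.read_camera("wrist"); W=depthz("wrist",d,s); np.savez("w5.npz",im=im,d=d,**s); cv2.imwrite("pics/w5.png",im)
E
```

```text
[ 0.47413387 -0.28995329  0.23991385] -90.09823470542445 12.85 0.7083608441688976
```

View pics/w5.png

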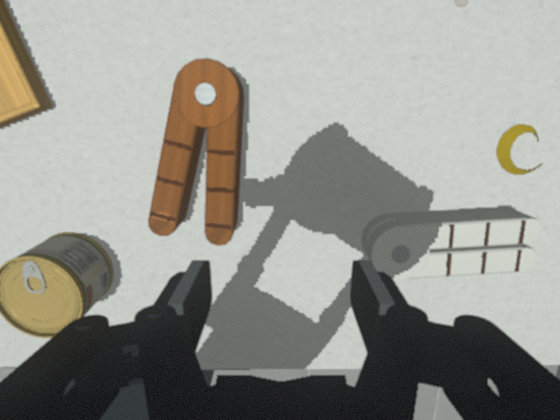

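The short trivet is nearly shut: pin at (205,94), bar ends at (163,226) and (219,236). The tin at (45,285) and the white look-alike at (450,245) are clear.

```bash
python3 - <<'E'
from h import *
f=dict(np.load("w5.npz")); P,pin=wmeas(f["im"],f["d"],f,(140,250,50,250),(205,94))
s=read_state(); print(s["tool_pos"],yaw(s))
E
```

```text
pin [ 0.5579 -0.2366] 393 z 0.0376
bar [ 0.4866 -0.2039] 164.5 2587 end 0.1175
bar [ 0.4799 -0.2442] 173.8 2556 end 0.1174
[ 0.47319532 -0.28926623  0.23714922] -90.11256854754495
```

```bash
python3 - <<'E'
from h import *
plan([(.5112,-.2277,.16,-100.8,5),(.5112,-.2277,.093,-100.8,5)])
E
```

```text
[0.248, -0.412, 0.516, 0.003, -0.017, 0.356] 
[0.233, -0.421, 0.515, 0.003, -0.017, 0.356] 
[0.218, -0.429, 0.515, 0.003, -0.017, 0.356] 
[0.203, -0.437, 0.515, 0.003, -0.017, 0.356] 
[0.188, -0.444, 0.515, 0.003, -0.017, 0.356] 
--
[0.0, 0.0, 0.447, 0.0, 0.0, 0.0] 
[0.0, 0.0, 0.447, 0.0, 0.0, 0.0] 
[0.0, 0.0, 0.447, 0.0, 0.0, 0.0] 
[0.0, 0.0, 0.447, 0.0, 0.0, 0.0] 
[0.0, 0.0, 0.447, 0.0, 0.0, 0.0] 
--
```

Emit:
jog_arm:
  increments:
    - [[0.25, -0.41, 0.51, 0, -0.02, 0.36, 1], [0.23, -0.42, 0.51, 0, -0.02, 0.36, 1], [0.22, -0.43, 0.51, 0, -0.02, 0.36, 1], [0.2, -0.44, 0.51, 0, -0.02, 0.35, 1], [0.19, -0.44, 0.51, 0, -0.02, 0.35, 1]]

```text
time: 13.32
tool_pos: [0.5082, -0.2251, 0.1542]
tcp_rot: [-3.124, 0.299, 0.017]
wrist_force: [1.0, -1.1, 0.0]
width: 1.001
grip_force: 0.0
```

Emit:
jog_arm:
  increments:
    - [[0, 0, 0.5, 0, 0, 0, 1], [0, 0, 0.5, 0, 0, 0, 1], [0, 0, 0.3, 0, 0, 0, 1], [0, 0, 0, 0, 0, 0, 1], [0, 0, 0, 0, 0, 0, 1]]

```text
time: 13.73
tool_pos: [0.5077, -0.2254, 0.1157]
tcp_rot: [-3.123, 0.297, 0.018]
wrist_force: [0.2, -0.2, 0.8]
width: 0.999
grip_force: 0.0
```

```bash
python3 - <<'E'
from h import *
plan([(.5112,-.2277,.091,-100.8,2)]); s=read_state(); print(s["tool_pos"])
E
```

```text
[0.07, 0.028, 0.411, -0.014, 0.057, -0.006] 
[0.068, 0.027, 0.412, -0.014, 0.057, -0.006] 
--
[ 0.50765125 -0.22540031  0.11574091]
```

Emit:
jog_arm:
  increments:
    - [[0.07, 0.03, 0.4, -0.01, 0.06, 0, 1], [0.07, 0.03, 0.4, -0.01, 0.06, 0, 1], [0, 0, 0, 0, 0, 0, 1], [0, 0, 0, 0, 0, 0, 0.5], [0, 0, 0, 0, 0, 0, 0.3]]
  force: 40

```text
time: 14.15
tool_pos: [0.5126, -0.2284, 0.0936]
tcp_rot: [3.127, -0.298, 0.006]
wrist_force: [0.3, 0.9, 1.0]
width: 0.751
grip_force: 0.0
```

Emit:
jog_arm:
  increments:
    - [[0, 0, 0, 0, 0, 0, 0.1], [0, 0, 0, 0, 0, 0, 0], [0, 0, 0, 0, 0, 0, -0.2], [0, 0, 0, 0, 0, 0, -0.4], [0, 0, 0, 0, 0, 0, -0.4]]
  force: 40

```text
time: 14.57
tool_pos: [0.5131, -0.2284, 0.0945]
tcp_rot: [3.127, -0.298, 0.008]
wrist_force: [-0.7, 1.2, 6.4]
width: 0.569
grip_force: 43.3
```

```bash
python3 - <<'E'
from h import *
s=read_state(); print(s["tool_pos"],yaw(s),s["time"],s["width"]*85,s["wrist_force"],s["grip_force"])
im,d=viewer.read_camera("wrist"); np.savez("w6.npz",im=im,d=d,**s); cv2.imwrite("pics/w6.png",im)
hsv=cv2.cvtColor(im,cv2.COLOR_BGR2HSV); W=depthz("wrist",d,s)
M=Ro.from_rotvec(s["tcp_rot"]).as_matrix()
n,lab,st,ce=cv2.connectedComponentsWithStats(((hsv[...,1]<60)&(hsv[...,2]>150)).astype(np.uint8))
for i in range(1,n):
    if 300<st[i,4]<6000: print(ce[i],st[i], ((plane("wrist",[ce[i]],.04,s)-s["tool_pos"])@M).round(4))
E
```

```text
[ 0.51309746 -0.22841209  0.09449429] -100.89256549531231 14.5667 48.388631059159565 [-0.71503388  1.23174838  6.4131964 ] 43.25071156024933
[218.82302405 352.39347079] [210 318  17  60 582] [[-0.0256 -0.0252  0.0544]]
[343.08490566 353.05471698] [337 320  15  58 530] [[-0.026   0.0269  0.0544]]
[143.67681007 401.78803778] [122 380  36  40 953] [[-0.0522 -0.0602  0.0542]]
```

View pics/w6.png

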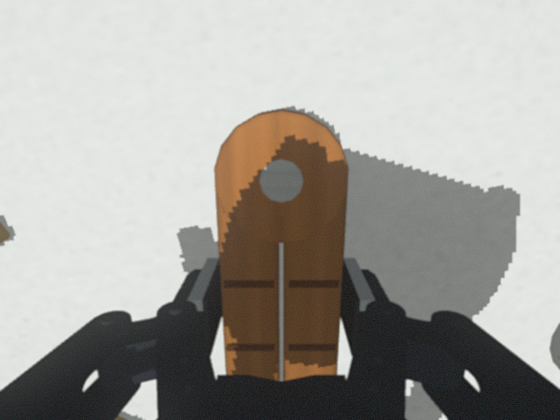

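The short trivet is fully shut in the grip with a parallel slit; the pin is at (281,180).

```bash
python3 - <<'E'
from h import *
f=dict(np.load("w6.npz")); M=Ro.from_rotvec(f["tcp_rot"]).as_matrix()
t=((plane("wrist",[[281,180]],.04,f)-f["tool_pos"])@M)[0]; print(t.round(4))
a=np.radians(18.2); X=np.array([np.cos(a),np.sin(a)]); Y=np.array([-X[1],X[0]])
mx,my=t[0]-.0475,t[1]; g=np.array([.6170,-.0366])-mx*X+my*Y; print("mid in tool",mx,my,"target",g.round(4))
plan([(.5131,-.2284,.2,-100.9,4),(g[0],g[1],.2,-71.8,9)],f)
E
```

```text
[0.0478 0.0008 0.0547]
mid in tool 0.00027777329114708066 0.0008179889879059996 target [ 0.6165 -0.0359]
[0.005, 0.0, -0.879, 0.001, -0.013, 0.0] 
[0.003, 0.0, -0.879, 0.001, -0.013, 0.0] 
[0.002, 0.0, -0.879, 0.001, -0.013, 0.0] 
[0.001, -0.0, -0.879, 0.001, -0.013, 0.0] 
--
[0.241, -0.772, 0.0, 0.0, 0.0, -0.539] 
[0.284, -0.758, 0.0, 0.0, 0.0, -0.539] 
[0.327, -0.74, 0.0, 0.0, 0.0, -0.539] 
[0.368, -0.721, 0.0, 0.0, 0.0, -0.539] 
[0.408, -0.699, 0.0, 0.0, 0.0, -0.539] 
[0.447, -0.675, 0.0, 0.0, 0.0, -0.539] 
[0.484, -0.649, 0.0, 0.0, 0.0, -0.539] 
[0.52, -0.62, 0.0, 0.0, 0.0, -0.539] 
[0.554, -0.59, 0.0, 0.0, 0.0, -0.539] 
--
```

Emit:
jog_arm:
  increments:
    - [[0, 0, -0.9, 0, 0, 0, -0.4], [0, 0, -0.9, 0, 0, 0, -0.4], [0, 0, -0.9, 0, 0, 0, -0.4], [0, 0, -0.9, 0, 0, 0, -0.4], [0, 0, 0, 0, 0, 0, -0.4]]

```text
time: 15.03
tool_pos: [0.5148, -0.2295, 0.2069]
tcp_rot: [3.123, -0.297, 0.02]
wrist_force: [2.0, -0.3, -1.5]
width: 0.569
grip_force: 44.4
```

Emit:
jog_arm:
  increments:
    - [[0.24, -0.77, 0, 0, 0, -0.54, -0.4], [0.28, -0.76, 0, 0, 0, -0.54, -0.4], [0.33, -0.74, 0, 0, 0, -0.54, -0.4], [0.37, -0.72, 0, 0, 0, -0.54, -0.4], [0.41, -0.7, 0, 0, 0, -0.54, -0.4]]

```text
time: 15.45
tool_pos: [0.5685, -0.1198, 0.1988]
tcp_rot: [-3.138, -0.149, -0.001]
wrist_force: [0.3, -0.3, -3.6]
width: 0.575
grip_force: 44.3
```

Emit:
jog_arm:
  increments:
    - [[0.45, -0.68, 0, 0, 0, -0.54, -0.4], [0.48, -0.65, 0, 0, 0, -0.54, -0.4], [0.52, -0.62, 0, 0, 0, -0.54, -0.4], [0.55, -0.59, 0, 0, 0, -0.54, -0.4], [0, 0, 0, 0, 0, 0, -0.4]]

```text
time: 15.87
tool_pos: [0.6159, -0.0315, 0.1991]
tcp_rot: [-3.099, -0.506, -0.004]
wrist_force: [0.2, 0.8, -3.5]
width: 0.57
grip_force: 44.3
```

Emit:
jog_arm:
  increments:
    - [[0, 0, 0, 0, 0, 0, -0.4], [0, 0, 0, 0, 0, 0, -0.4], [0, 0, 0, 0, 0, 0, -0.4], [0, 0, 0, 0, 0, 0, -0.4], [0, 0, 0, 0, 0, 0, -0.4]]

```text
time: 16.28
tool_pos: [0.6145, -0.0361, 0.2006]
tcp_rot: [3.101, 0.496, 0.004]
wrist_force: [0.2, 0.1, -4.1]
width: 0.567
grip_force: 44.3
```

```bash
python3 - <<'E'
from h import *
s=read_state(); print(s["tool_pos"],yaw(s),s["time"],s["width"]*85,s["grip_force"])
plan([(.6165,-.0359,s["tool_pos"][2],-71.8,1)],s)
im,d=viewer.read_camera("wrist"); np.savez("w7.npz",im=im,d=d,**s)
W=depthz("wrist",d,s); M=Ro.from_rotvec(s["tcp_rot"]).as_matrix()
# held trivet: top points in tool frame
hsv=cv2.cvtColor(im,cv2.COLOR_BGR2HSV); T=(W-s["tool_pos"])@M
m=(T[...,2]>.045)&(T[...,2]<.065)&(hsv[...,0]<20)&(hsv[...,1]>90); m[:260,:]&=True
Q=T[m]; print("held x max",np.percentile(Q[:,0],99.8).round(4),"y",np.percentile(Q[:,1],[.3,99.7]).round(4),"z by x",[np.median(Q[(Q[:,0]>a)&(Q[:,0]<a+.015),2]).round(4) for a in(-.01,.005,.02,.05)])
E
```

```text
[ 0.61450835 -0.0361084   0.20056039] -71.81642352541559 16.2833 48.2099191567033 44.31311309337616
[0.065, 0.014, 0.0, 0.01, -0.021, -0.003] 
--
held x max 0.0707 y [-0.0233  0.0253] z by x [np.float64(0.0571), np.float64(0.0572), np.float64(0.0568), np.float64(0.0564)]
```

Emit:
jog_arm:
  increments:
    - [[0.01, 0, 0.6, 0, 0, 0, -0.4], [0.01, 0, 0.6, 0, 0, 0, -0.4], [0, 0, 0.6, 0, 0, 0, -0.4], [0, 0, 0.6, 0, 0, 0, -0.4], [0, 0, 0.6, 0, 0, 0, -0.4]]

```text
time: 16.75
tool_pos: [0.6158, -0.0356, 0.1103]
tcp_rot: [3.101, 0.497, 0.005]
wrist_force: [-0.6, 0.1, -3.9]
width: 0.573
grip_force: 44.3
```

Emit:
jog_arm:
  increments:
    - [[0, 0, 0.1, 0, 0, 0, -0.4], [0, 0, 0.1, 0, 0, 0, -0.4], [0, 0, 0.05, 0, 0, 0, -0.4], [0, 0, 0, 0, 0, 0, -0.4], [0, 0, 0, 0, 0, 0, -0.4]]

```text
time: 17.17
tool_pos: [0.6168, -0.0352, 0.1047]
tcp_rot: [3.101, 0.498, 0.008]
wrist_force: [-0.3, -0.4, -3.4]
width: 0.567
grip_force: 44.3
```

Emit:
jog_arm:
  increments:
    - [[0, 0, 0.1, 0, -0.06, 0, -0.4], [0, 0, 0.04, 0, 0, 0, -0.4], [0, 0, 0, 0, 0, 0, -0.4], [0, 0, 0, 0, 0, 0, -0.4], [0, 0, 0, 0, 0, 0, -0.4]]

```text
time: 17.58
tool_pos: [0.6167, -0.0352, 0.1005]
tcp_rot: [3.099, 0.498, -0.002]
wrist_force: [-2.4, -1.0, 6.6]
width: 0.569
grip_force: 45.3
```

Contact at the expected height. Releasing, rising, and swinging clear for a top view.

Emit:
jog_arm:
  increments:
    - [[0, 0, 0, 0, 0, 0, 0.3], [0, 0, 0, 0, 0, 0, 0.4], [0, 0, 0, 0, 0, 0, 0.45], [0, 0, 0, 0, 0, 0, 0.45], [0, 0, -0.3, 0, 0, 0, 0.45]]

```text
time: 18.0
tool_pos: [0.6142, -0.0349, 0.1061]
tcp_rot: [3.101, 0.499, -0.012]
wrist_force: [-0.9, -0.2, -0.3]
width: 0.725
grip_force: 0.0
```

Emit:
jog_arm:
  increments:
    - [[0, 0, -0.7, 0, 0, 0, 0.45], [0, 0, -1, 0, 0, 0, 0.45], [0, 0, -1, 0, 0, 0, 0.45], [0, 0, -1, 0, 0, 0, 0.45], [0, 0, -1, 0, 0, 0, 0.45]]

```text
time: 18.42
tool_pos: [0.6161, -0.0347, 0.251]
tcp_rot: [3.1, 0.498, -0.005]
wrist_force: [0.6, -0.5, 0.2]
width: 0.727
grip_force: 0.0
```

Emit:
jog_arm:
  increments:
    - [[0, 0, -1, 0, 0, 0, 0.45], [-0.6, 0, -0.8, 0, 0, 0, 0.45], [-0.8, 0, 0, 0, 0, 0, 0.45], [-0.8, 0, 0, 0, 0, 0, 0.45], [0, 0, 0, 0, 0, 0, 0.45]]

```text
time: 18.83
tool_pos: [0.5507, -0.0561, 0.3044]
tcp_rot: [3.1, 0.497, -0.007]
wrist_force: [0.7, 1.2, -0.7]
width: 0.726
grip_force: 0.0
```

```bash
python3 - <<'E'
from h import *
s=read_state(); print(s["tool_pos"],s["time"])
im,d=viewer.read_camera("wrist")
W=depthz("wrist",d,s); hsv=cv2.cvtColor(im,cv2.COLOR_BGR2HSV)
a=np.radians(18.2); X=np.array([np.cos(a),np.sin(a)]); Y=np.array([-X[1],X[0]])
m=(W[...,2]>.034)&(W[...,2]<.056)&(hsv[...,0]<16)&(hsv[...,1]>90)
L=(W[...,:2]-[.6128,.0483])@np.c_[X,Y]
for nm,o in(("long",(0,0)),("short",(-.0225,-.082))):
    k=m&(abs(L[...,0]-o[0])<.115)&(abs(L[...,1]-o[1])<.041); Q=L[k]-o
    print(nm,k.sum(),np.percentile(Q,[.3,99.7],axis=0).round(4).tolist(),"z",np.percentile(W[k][:,2],[5,50,95]).round(4))
t,_=viewer.read_camera("top")
o=cv2.imread("pics/top0.png"); cv2.imwrite("pics/end.png",np.hstack([cv2.resize(t[130:330,120:460],(790,465)) ]))
cv2.imwrite("pics/wend.png",im)
E
```

```text
[ 0.5506832  -0.05606469  0.30442754] 18.8333
long 9548 [[-0.0882, -0.0271], [0.0646, 0.0217]] z [0.041  0.0434 0.0449]
short 7460 [[-0.0698, -0.0245], [0.0693, 0.0242]] z [0.0421 0.0437 0.0453]
```

View pics/wend.png

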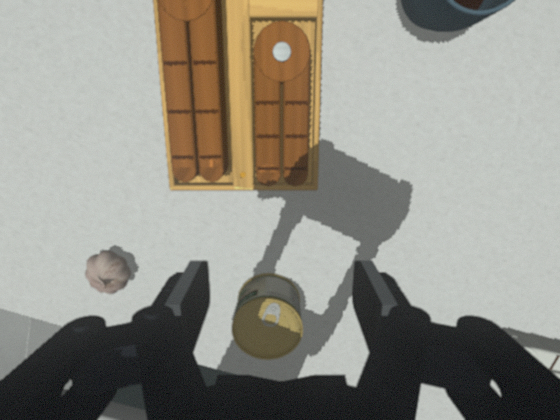

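Both trivets are shut and flat in their own bays: the long one at (195,100), the short one at (282,115). The garlic, tin and mug stand undisturbed.

```bash
python3 -c "
from workcell import bot; print(bot.finish_job())"
```

```text
the job is handed in; nothing more can be done
None
```

Both trivets were folded shut on the worktop and put away flat in their own bays, nothing else was seen to move, and I handed the job in at about 19 s (no verdict returned).

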